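# Lay the hose timer down and set its dial to 40

## Robot

A 6-joint arm with a two-finger parallel gripper is mounted at the origin on the work surface. World frame = base frame: x ahead of the robot, y to its left, z up, the work surface at z = 0. Lengths are in m, angles in rad, forces in N, time in s.
With the tool pointing down it reaches from about 0.325 to 0.775 m from the base axis. Payload 5.5 kg.
Tool frame: the origin (TCP) lies at the very end of the fingers, on their centre line; the grasp point (between the pads) lies 19 mm behind it (arm.grasp_offset is the distance from the TCP to the grasp point, in m); z points along the fingers, y is the direction in which the jaws open and shut (so a half turn about z gives the same grasp; the last joint's range is limited). The gripper opens to 85 mm and grips with 20 to 120 N. Pads are 22 mm wide; open, the fingers measure 114 mm over their backs; the gripper's body (76 mm by 85 mm) begins 54 mm behind the grasp point. The pads swing forward as they close: fully open they stand 13 mm farther back than shut.
Start: joints at [1.1, 0.091, 1.231, -0, 1.82, -0.057], TCP at [0.241, 0.549, 0.231] pointing down, gripper open.
Joint ranges: [-2.87, 2.87], [-0.86, 2.18], [0.17, 2.46], [-1.51, 4.65], [0.06, 2.69], [-2.65, 2.65]. Speed limits (rad/s): [2.57, 2.57, 3.01, 3.14, 3.14, 3.14].

## Interface

Orientations are given as a unit quaternion [w, x, y, z].
In Python, from workcell import arm, optics gives the robot as it stands. The module is installed in compiled form; this text tells all that it offers. Calls block until the motion is done:
- arm.move_ptp(position, orientation): joint-space move of the TCP to a pose.
- arm.movel(position, orientation=None, max_speed=0.15, force_limit=None): straight line of the TCP; orientation=None keeps the orientation; max_speed is the mean speed in m/s. With force_limit (N) it stops when the force on the tool has changed by that much, and returns True; else False.
- arm.move_j(angles): joint-space move.
- arm.grip(opening, newtons=None): finger opening in m; newtons is the grip in N (None keeps the last); returns when the fingers have stopped.
- arm.sleep(seconds).
- arm.inverse_kinematics(position, orientation): joint angles nearest the present ones, or None.
- arm.state(): the state.
- optics.read_camera(name): name is "side" or "top" or "wrist"; returns a dict with "img" (420x560x3 uint8, red, green, blue), "range_z" (420x560 float32, m along the optical axis (not along the pixel's ray), 0 where there is no reading), "mtx" (3x3 intrinsics, pixels), "R" (3x3) and "t" (3): a world point X has camera coordinates R X + t. Camera axes: x right, y down, z forward; pixel columns grow to the right and rows downward; lengths in m; the calibration is good to about 2 mm. The wrist camera is an equidistant fisheye: a pixel r from the principal point sees the ray r / f radians off the axis. A picture is of the moment at which its call begins.
A pose or a line that the arm cannot do raises arm.MotionError and nothing moves.
- arm.job_done(): hands the job in, once; it reports no verdict.
The state is a dict: "time": time; "q": joint angles; "joint_velocities": joint speeds; "tau": joint torques, N m; "position": TCP position; "eef_rot": TCP orientation; "ft_force": force on the tool from outside, world axes, zero at the start; "wrist_torque": the same for the moment, N m; "finger_gap": finger opening in m.
Only numpy, scipy, OpenCV 4.12 (cv2) and the standard library are available. Lean on these libraries where they do the work, as an engineer would, in place of code of your own. Each camera call takes 0.05 s, during which the arm holds its last target.

## Task

The hose watering timer is kept in the grey tub by the utility sink: lift it out and stand it upright on the steel deck in front of the middle of the shelf's rubber mat, dial towards the robot and back close against the shelf's front edge, and let go of it. Then push its top so that it tips over that edge and lies flat on its back on the mat, and turn its dial until the pointer has clicked in at 40. Leave the timer lying there and do not shift the dispenser, bottle, funnel or clothes peg.

Things in the scene. Friction and masses are not known exactly. Their poses are not given: they have to be found in the camera images.
- timer: Hose timer: light grey housing 116 wide (y), 62 deep (x), 175 tall (z) on flat feet, 0.4 to 0.7 kg, standing in the tub. On top, centred, a ribbed black nut to grip from above: 41 dia, 180 to 206 above the underside; housing top at 175. Origin: centre of underside; +z up, +x to its flat back, front face with dial at x = -31. Face plain above 145: push there; topples at about 23 deg.
- dial_top (a point): Centre of the outer end of the timer's dial: a ribbed black collar, 56 mm diameter, standing 27.5 mm out of the front face, axis square to the face, 88 mm above the timer's underside (x -58.5, y 0, z 88 in the timer's frame). +z points out of the face; the other axes turn with the dial. It points straight up when the timer is on its back and is free all round.
- dial (a joint): Dial angle, rad; grows clockwise seen facing the dial. White line on the collar = pointer; the plate round it is printed 0 to 60 by tens, clockwise, 40 deg apart, 0 at lower left, 30 at the top (nut side). 0 reads 0, 10: 0.698, 20: 1.396, 30: 2.094, 40: 2.793, 50: 3.491, 60: 4.189. Clicks at each (0.08 N m); let go within 15 deg of a click it settles there. Starts at 0, 10 or 20.
- shelf: Narrow steel shelf lying on the deck, fixed: 220 mm deep (x), 500 mm long (y), top 12 mm above the deck; in its middle a black ribbed rubber mat 220 by 220 mm, top 15 mm above the deck, flush with the front edge. Origin: centre of the underside, on the deck. +x points away from the robot; the front edge is the upright face at x = -110.
- mat_edge (a point): Middle of the mat's front top edge, at x = -110, y = 0, z = 15 mm in the shelf's frame, axes as the shelf. The timer tips over this edge.
- tub: Open grey plastic tub, fixed: 200 mm (x) by 320 mm (y), walls and floor 5 mm thick, rim with lid rails up to 111 mm above the deck. Origin: centre of the underside. Its flat lid, slid open towards -y, covers the -y half and reaches past that end. The timer stands in the +y half, near x = 9, y = 65, front roughly to the tub's -x (within 0.3 rad).
- dispenser: White plastic pump dispenser, 68 mm diameter, 194 mm tall, standing at one end of the shelf; loose, leave it. Origin: centre of its underside.
- glass_bottle: Empty clear glass bottle, 66 mm diameter, 208 mm tall, standing at the other end of the shelf; loose, leave it. Origin: centre of its underside.
- funnel: Green plastic funnel, mouth down on the deck, 110 mm diameter, 115 mm tall; loose, leave it. Origin: centre of its mouth.
- clothes_peg: Wooden clothes peg, 78 mm long and 18 mm wide, about 10 mm high, lying on its side on the deck; loose, leave it. Origin: under its middle.
Mind the look-alikes: they are no part of the job. What is shaped like the timer but blue or purple is not meant.

How it is judged:
By the outcome, as a careful person would: the job done as asked, in the order asked, and still so for the second after the job is handed in, with the robot touching nothing.
It also fails if it takes over 72 s, if anything falls off the work surface, if the arm or the gripper's body presses on something with over 40 N, if the wrist force passes 120 N, or if a joint passes its speed limit or range.

## Working session

There is one attempt and no reset: what is moved stays moved. The work goes in short steps, each a Python script; the robot and the scene stay as the last script left them, time stands still between calls to the robot, and variables do not carry over. Pictures are saved under pics/ and viewed, and the job is handed in when it is done.

```bash
mkdir -p pics; ls
python3 - <<'E'
from workcell import arm, optics
import cv2,numpy as np
for n in ["side","top","wrist"]:
    r=optics.read_camera(n); cv2.imwrite(f"pics/a_{n}.png",r["img"][:,:,::-1]); np.savez(f"a_{n}.npz",**r)
    print(n,r["mtx"].round(1).tolist(),(-r["R"].T@r["t"]).round(3),r["R"].round(2).tolist())
s=arm.state();print(s)
E
```

```text
pics
side [[392.6, 0.0, 278.3], [0.0, 392.6, 206.6], [0.0, 0.0, 1.0]] [ 0.044 -0.445  0.711] [[0.77, -0.64, 0.01], [-0.45, -0.55, -0.71], [0.46, 0.54, -0.71]]
top [[463.5, 0.0, 287.8], [0.0, 463.5, 205.0], [0.0, 0.0, 1.0]] [0.303 0.021 1.47 ] [[0.02, -1.0, 0.0], [-0.99, -0.02, -0.1], [0.1, -0.0, -0.99]]
wrist [[325.2, 0.0, 275.8], [0.0, 325.2, 211.3], [0.0, 0.0, 1.0]] [0.163 0.583 0.373] [[0.4, 0.92, -0.0], [0.87, -0.38, 0.33], [0.3, -0.13, -0.94]]
{'time': 0.15, 'q': array([ 1.10032192e+00,  9.17037557e-02,  1.23161339e+00,  1.69609087e-05,
        1.81981602e+00, -5.66762519e-02]), 'joint_velocities': array([ 5.08783393e-05, -2.72721565e-03, -4.73683474e-03,  1.34491921e-03,
        1.04566615e-03, -2.45599052e-03]), 'tau': array([ 1.17652551e-03, -4.59371674e+01, -4.18525958e+01, -4.86382987e-05,
        9.55566036e-03, -1.43227595e-05]), 'position': array([0.24113824, 0.54917256, 0.23039761]), 'eef_rot': array([-2.08614895e-04,  2.05424003e-01,  9.78672767e-01, -7.41514673e-04]), 'ft_force': array([0.52615705, 0.08353312, 0.02749212]), 'wrist_torque': array([ 0.0012742 , -0.01559172, -0.01696605]), 'finger_gap': 0.08530306250586076}
```

View pics/a_top.png

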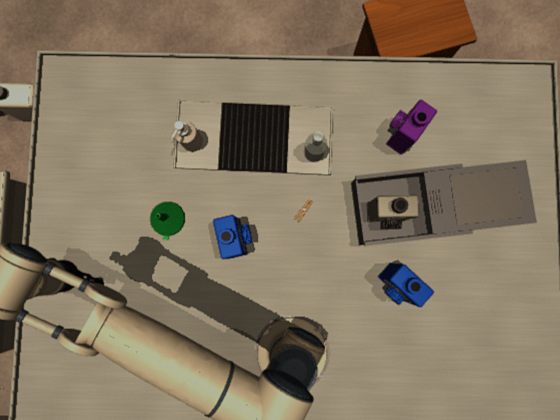

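View pics/a_side.png

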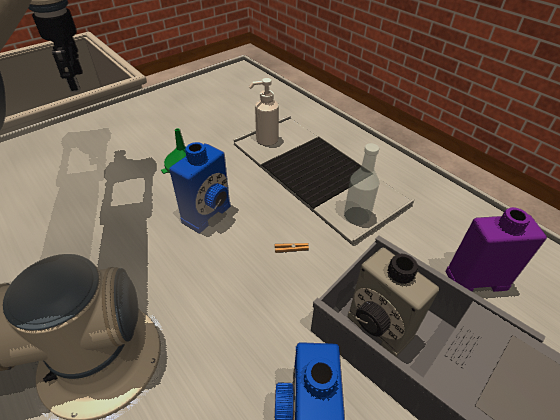

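View pics/a_wrist.png

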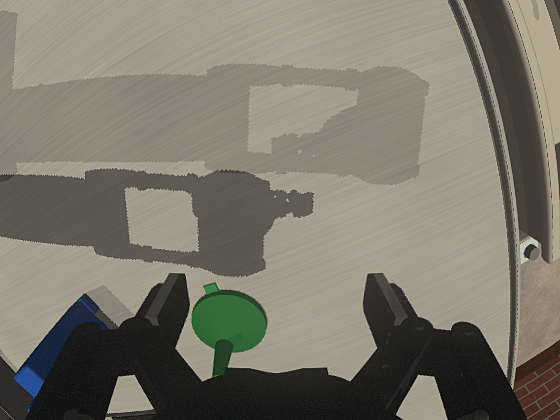

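The timer-shaped things in the top view are blue at (230,237), blue at (406,284), purple at (412,125) and light grey in the tub at (397,207). Only the light-grey one in the tub fits. I'll confirm it in enlarged crops and measure it.

```bash
cat > h.py <<'E'
import numpy as np,cv2
def load(n,p='a'): return dict(np.load(f"{p}_{n}.npz"))
def cloud(r):
    d=r["range_z"];v,u=np.mgrid[:420,:560];K=r["mtx"]
    c=np.stack([(u-K[0,2])/K[0,0]*d,(v-K[1,2])/K[1,1]*d,d],-1)
    return (c-r["t"])@r["R"]
def proj(r,X):
    c=r["R"]@np.asarray(X)+r["t"];p=r["mtx"]@c;return p[:2]/p[2]
def crop(r,u0,v0,u1,v1,f,name):
    im=r["img"][v0:v1,u0:u1,::-1];cv2.imwrite(f"pics/{name}.png",cv2.resize(im,None,fx=f,fy=f,interpolation=cv2.INTER_CUBIC))
E
python3 - <<'E'
from h import *
t=load("top");s=load("side")
crop(s,300,220,480,400,4,"c_side"); crop(t,160,80,340,260,3,"c_top"); crop(t,340,150,440,250,5,"c_tub")
C=cloud(t)
for (u,v) in [(400,206),(383,205),(300,250),(254,140),(200,150),(230,140)]: print((u,v),C[v,u].round(3))
# housing top points in the tub region
for nm,r in(("top",t),("side",s)):
    P=cloud(r).reshape(-1,3); ok=r["range_z"].reshape(-1)>0
    reg=ok&(P[:,0]>.25)&(P[:,0]<.6)&(P[:,1]<-.15)&(P[:,1]>-.55)
    for a,b in((.172,.186),(.203,.216)):
        m=reg&(P[:,2]>a)&(P[:,2]<b); Q=P[m]; print(nm,a,len(Q),Q.mean(0).round(4) if len(Q) else '',Q.min(0).round(3),Q.max(0).round(3))
E
```

```text
(400, 206) [ 0.437 -0.286  0.212]
(383, 205) [ 0.442 -0.246  0.18 ]
(300, 250) [ 0.314 -0.021  0.   ]
(254, 140) [0.662 0.133 0.014]
(200, 150) [0.626 0.304 0.014]
(230, 140) [0.659 0.209 0.021]
top 0.172 798 [ 0.4121 -0.287   0.1793] [ 0.251 -0.346  0.172] [ 0.473 -0.227  0.186]
top 0.203 183 [ 0.442  -0.2855  0.2112] [ 0.421 -0.306  0.204] [ 0.462 -0.265  0.216]
side 0.172 2244 [ 0.3995 -0.2967  0.1793] [ 0.25  -0.347  0.172] [ 0.474 -0.23   0.184]
side 0.203 533 [ 0.4386 -0.2894  0.2113] [ 0.419 -0.31   0.203] [ 0.462 -0.268  0.215]
```

View pics/c_side.png

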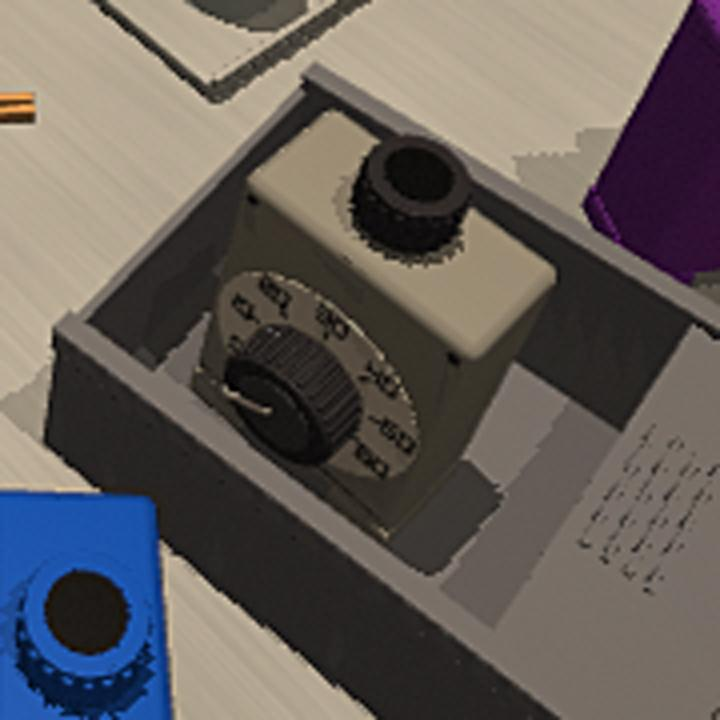

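View pics/c_top.png

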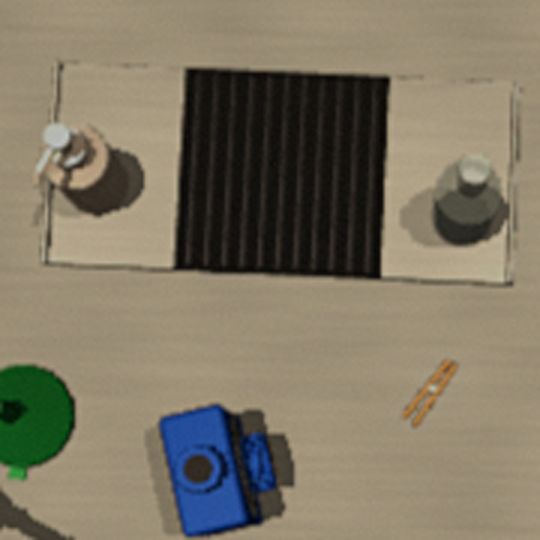

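View pics/c_tub.png

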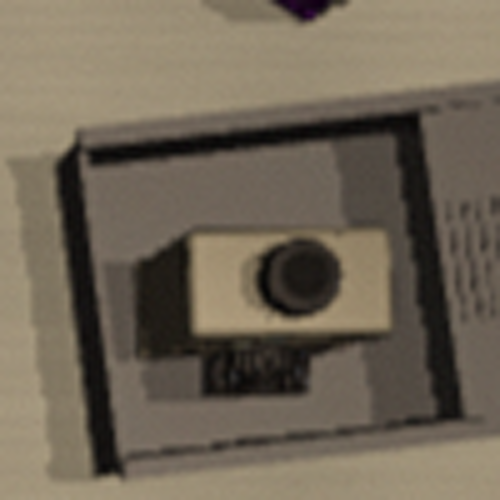

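The crop shows the light-grey timer in the tub, with its dial facing the tub's -x and the pointer at the lower left, so about 0. Next I'll fit its yaw and the pose of the mat edge.

Run:
```python
from h import *
t=load("top");s=load("side")
for nm,r in(("top",t),("side",s)):
    P=cloud(r).reshape(-1,3); I=r["img"].reshape(-1,3).astype(int)
    m=(abs(P[:,0]-.44)<.06)&(abs(P[:,1]+.288)<.09)&(abs(P[:,2]-.180)<.004)
    print(nm,m.sum(),cv2.minAreaRect((P[m,:2]*1000).astype(np.float32)))
    n=(abs(P[:,0]-.44)<.04)&(abs(P[:,1]+.288)<.04)&(P[:,2]>.205)
    print(cv2.minEnclosingCircle((P[n,:2]*1000).astype(np.float32)))
    # mat: dark pixels
    dark=(I.max(1)<60)&(abs(P[:,2]-.014)<.012)&(P[:,0]>.5)&(P[:,1]>-.05)&(P[:,1]<.35)
    msk=cv2.morphologyEx(cv2.morphologyEx(dark.reshape(420,560).astype(np.uint8),cv2.MORPH_CLOSE,np.ones((5,5))),cv2.MORPH_OPEN,np.ones((5,5)))
    n,l,st,_=cv2.connectedComponentsWithStats(msk);k=1+st[1:,4].argmax()
    print(st[k])
    c=cv2.findContours((l==k).astype(np.uint8),cv2.RETR_EXTERNAL,cv2.CHAIN_APPROX_NONE)[0][0][:,0].astype(float)
    K=r["mtx"];ray=np.c_[(c[:,0]-K[0,2])/K[0,0],(c[:,1]-K[1,2])/K[1,1],np.ones(len(c))]@r["R"];o=-r["R"].T@r["t"]
    X=o+ray*((.015-o[2])/ray[:,2])[:,None]
    rect=cv2.minAreaRect((X[:,:2]*1000).astype(np.float32));print("mat",rect,cv2.boxPoints(rect).round(0).tolist())
```

```text
top 571 ((442.02752685546875, -285.8937072753906), (59.8906135559082, 116.2018051147461), 1.2710213661193848)
((442.07867431640625, -286.08880615234375), 21.370817184448242)
[ 219  103   70   70 4538]
mat ((670.9881591796875, 133.57591247558594), (216.97915649414062, 219.87518310546875), 88.57894134521484) [[558.0, 28.0], [778.0, 22.0], [784.0, 239.0], [564.0, 245.0]]
side 1669 ((441.2098083496094, -287.94537353515625), (62.49258804321289, 115.23982238769531), 1.7644814252853394)
((441.0651550292969, -288.288330078125), 21.741125106811523)
[ 262  138   97   72 3960]
mat ((669.7164306640625, 132.370361328125), (225.1927490234375, 227.635498046875), 88.45246887207031) [[553.0, 23.0], [780.0, 17.0], [787.0, 242.0], [559.0, 248.0]]
```

```bash
cat >> h.py <<'E'
def down(phi):
    a=(phi+np.pi/2)/2; return [0,float(np.cos(a)),float(np.sin(a)),0]
def snap(p,names=("top","side","wrist")):
    from workcell import optics
    for n in names:
        r=optics.read_camera(n); cv2.imwrite(f"pics/{p}_{n}.png",r["img"][:,:,::-1]); np.savez(f"{p}_{n}.npz",**r)
def st(arm,m=""):
    s=arm.state();print(m,round(s["time"],2),s["position"].round(4),s["q"].round(2),"F",s["ft_force"].round(2),"gap",round(s["finger_gap"],4))
E
python3 - <<'E'
from workcell import arm
from h import *
p=arm.state()["position"]
arm.movel([p[0],p[1],.32],max_speed=.25)
arm.move_ptp([.4416,-.287,.33],down(.026)); st(arm)
snap("b",("wrist",))
arm.movel([.4416,-.287,.25],max_speed=.2); st(arm)
snap("b2",("wrist","side"))
E
```

```text
3.67 [ 0.442  -0.2864  0.33  ] [-0.64 -0.06  1.21  0.    2.   -0.67] F [0.53 0.34 0.87] gap 0.0855
 4.28 [ 0.4417 -0.2868  0.2508] [-0.64 -0.1   1.39  0.    1.85 -0.67] F [-0.3   0.25 -0.15] gap 0.0854
```

View pics/b2_wrist.png

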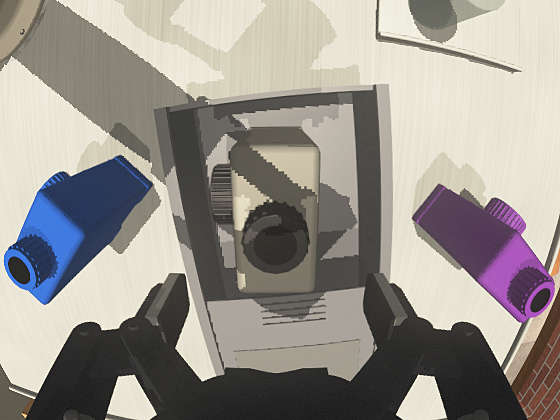

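View pics/b2_side.png

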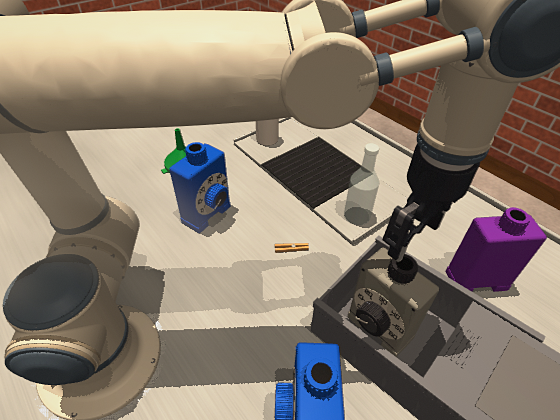

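The wrist view shows the nut at (276,247), midway between the fingers (185 and 367), so the grasp is centred. Next I'll go down, grip and lift.

Run:
```python
from workcell import arm
from h import *
print(arm.movel([.4416,-.287,.186],max_speed=.1,force_limit=10)); st(arm)
arm.grip(.03,60); st(arm,"grip")
arm.movel([.4416,-.287,.22],max_speed=.08); st(arm)
arm.movel([.4416,-.287,.36],max_speed=.2); arm.sleep(.2); st(arm)
snap("c",("side","wrist"))
```

```text
False
 5.17 [ 0.4418 -0.2872  0.1868] [-0.64 -0.11  1.51  0.    1.74 -0.67] F [ 0.55 -0.04  1.06] gap 0.0851
grip 5.66 [ 0.4417 -0.2873  0.1869] [-0.64 -0.11  1.51 -0.    1.74 -0.67] F [-1.26  0.22  4.21] gap 0.0389
 6.23 [ 0.4417 -0.2871  0.2201] [-0.64 -0.11  1.45  0.    1.8  -0.67] F [-0.39 -0.25 -4.9 ] gap 0.0396
 7.28 [ 0.4414 -0.2869  0.3583] [-0.64 -0.04  1.13 -0.    2.05 -0.67] F [ 0.36 -1.22 -4.99] gap 0.0392
```

View pics/c_side.png

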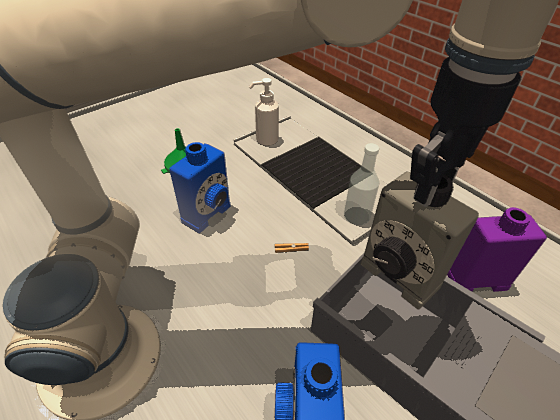

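View pics/c_wrist.png

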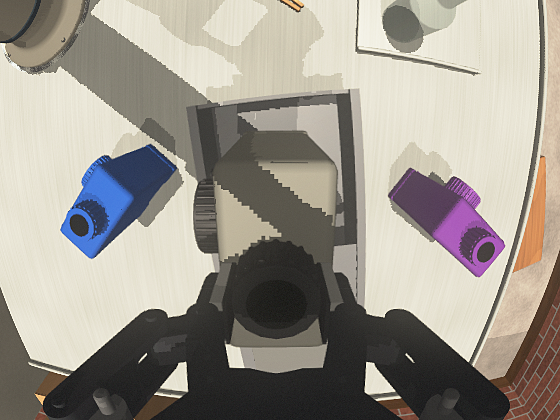

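Run:
```python
from workcell import arm
from h import *
t=load("top");P=cloud(t).reshape(-1,3);I=t["img"].reshape(-1,3).astype(int)
b=(I[:,2]>I[:,0]+40)&(P[:,1]>0)&(P[:,1]<.3)&(P[:,2]>.02);print("blue",P[b].min(0).round(3),P[b].max(0).round(3))
b=(P[:,2]>.1)&(P[:,1]<0.1)&(P[:,1]>-.15)&(P[:,0]>.5);print("bottle",P[b].min(0).round(3),P[b].max(0).round(3))
q=down(-.026)
arm.movel([.4995,.1376,.38],q,max_speed=.3); st(arm)
arm.movel([.4995,.1376,.22],max_speed=.2)
arm.sleep(.2); st(arm); snap("d",("side","top","wrist"))
s=load("side","d");P=cloud(s).reshape(-1,3)
m=(abs(P[:,0]-.4995)<.05)&(abs(P[:,1]-.1376)<.08)&(abs(P[:,2]-.21)<.012); Q=P[m]
h,e=np.histogram(Q[:,2],bins=12);print(h,e.round(4))
crop(s,170,80,400,280,3,"d_s")
```

```text
blue [0.286 0.021 0.026] [0.407 0.229 1.47 ]
bottle [ 0.595 -0.089  0.1  ] [ 0.659 -0.027  0.226]
 8.97 [0.4994 0.1366 0.3802] [ 0.2  -0.05  1.1  -0.    2.09  0.23] F [ 0.01 -0.09 -5.05] gap 0.0393
 10.12 [0.5001 0.1377 0.2216] [ 0.2  -0.13  1.47 -0.    1.8   0.23] F [-0.41  0.37 -4.71] gap 0.0392
[ 35  37  39  41  32  45  40  58 171 288  29   3] [0.1981 0.2001 0.202  0.204  0.206  0.208  0.2099 0.2119 0.2139 0.2159
 0.2178 0.2198 0.2218]
```

View pics/d_s.png

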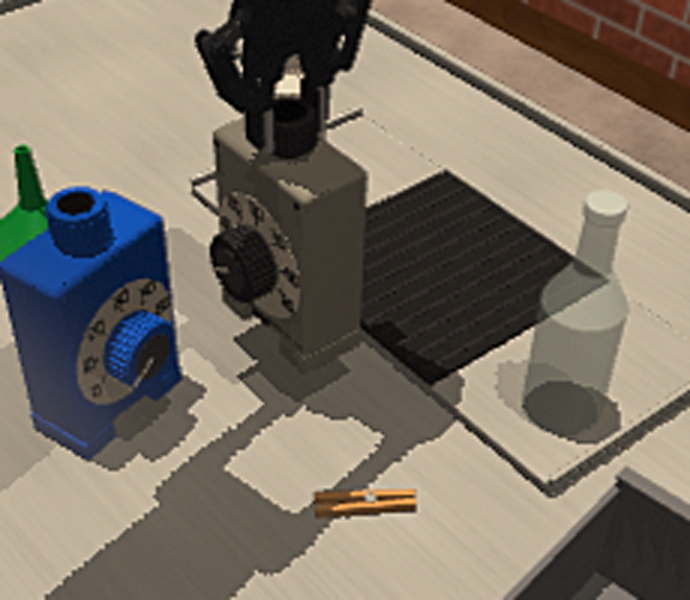

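View pics/d_wrist.png

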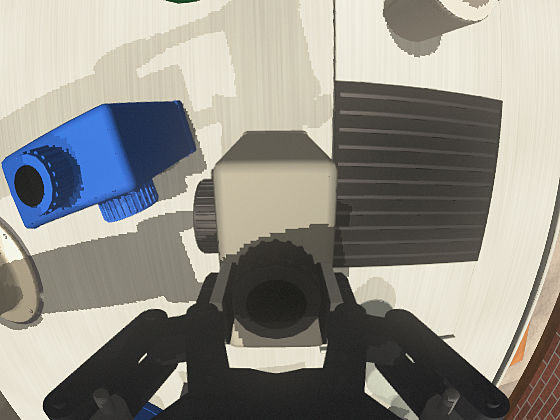

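View pics/d_top.png

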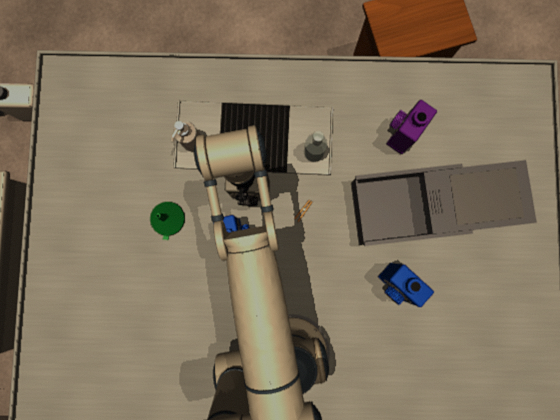

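The timer hangs straight in front of the mat and clear of the blue one. Next I'll lower it to about 3 mm above the deck and advance until it touches the shelf edge.

Run:
```python
from workcell import arm
from h import *
arm.movel([.4995,.1376,.1850],max_speed=.1); arm.sleep(.15); st(arm)
r=arm.movel([.5395,.1366,.1850],max_speed=.025,force_limit=4); st(arm,r)
p=arm.state()["position"]
arm.movel([p[0]-.0015,.1367,.185],max_speed=.02); st(arm)
r=arm.movel([p[0]-.0015,.1367,.178],max_speed=.02,force_limit=5); arm.sleep(.1);st(arm,r)
snap("e",("side","wrist"))
crop(load("side","e"),190,100,390,250,4,"e_s")
```

```text
10.92 [0.4997 0.1376 0.1854] [ 0.2  -0.13  1.53  0.    1.74  0.23] F [ 0.74  0.15 -5.74] gap 0.0391
True 12.18 [0.5331 0.1367 0.1832] [ 0.19 -0.04  1.45  0.    1.74  0.22] F [ 0.38 -1.41 -4.61] gap 0.0392
 12.47 [0.5315 0.1367 0.1848] [ 0.19 -0.04  1.45  0.    1.74  0.22] F [-0.35 -0.17 -5.33] gap 0.039
True 12.85 [0.5316 0.1367 0.1821] [ 0.19 -0.04  1.46  0.    1.74  0.22] F [-0.8  -0.52  5.69] gap 0.0393
```

View pics/e_s.png

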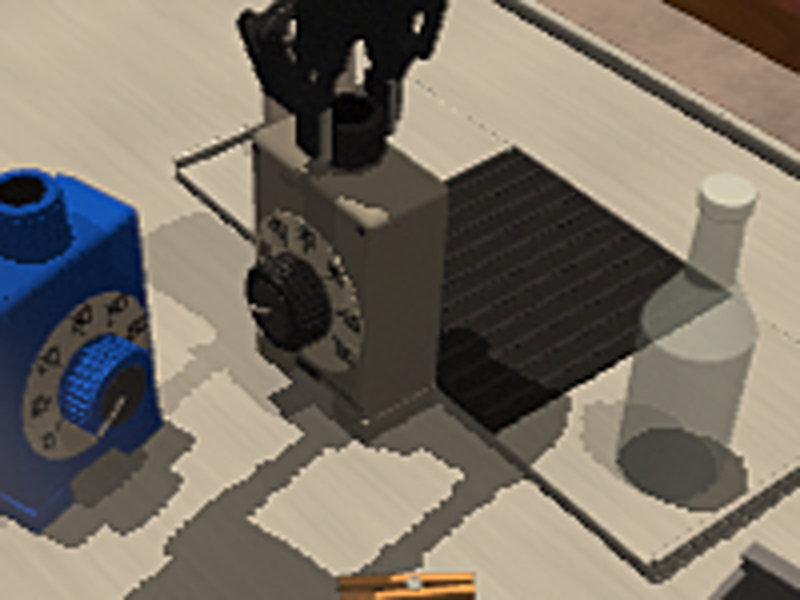

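View pics/e_wrist.png

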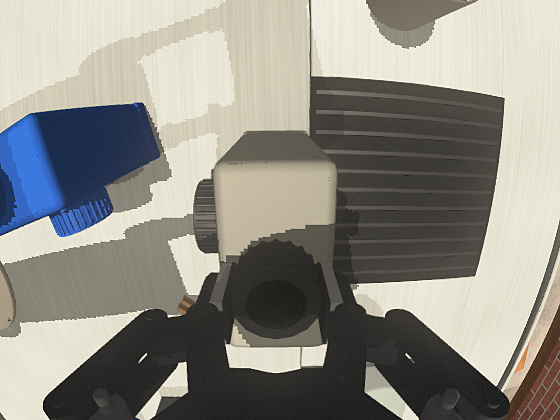

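It's on the deck with the back at the edge. Next I'll release, back off and check the gap.

Run:
```python
from workcell import arm
from h import *
arm.grip(.085); st(arm)
arm.movel([.5316,.1367,.26],max_speed=.15); 
arm.movel([.43,.137,.34],max_speed=.3); arm.grip(0.0); st(arm)
snap("f",("side","top","wrist"))
crop(load("side","f"),190,100,390,250,4,"f_s")
for n in("side","top"):
    P=cloud(load(n,"f")).reshape(-1,3)
    m=(abs(P[:,0]-.53)<.06)&(abs(P[:,1]-.137)<.09)&(abs(P[:,2]-.175)<.005)
    if m.sum()>50: print(n,cv2.minAreaRect((P[m,:2]*1000).astype(np.float32)),P[m,2].mean())
```

```text
13.47 [0.5308 0.1366 0.1796] [ 0.19 -0.04  1.46  0.    1.74  0.22] F [-0.75  0.65  0.7 ] gap 0.0852
 15.5 [0.43   0.137  0.3401] [ 0.23 -0.24  1.35  0.    2.04  0.26] F [0.64 0.9  0.09] gap -0.0002
side ((528.8456420898438, 134.6424560546875), (116.41127014160156, 61.716819763183594), 89.2762222290039) 0.17580522763247275
top ((529.9055786132812, 87.49893951416016), (61.16209411621094, 22.060606002807617), 7.356424808502197) 0.17508812256874665
```

View pics/f_s.png

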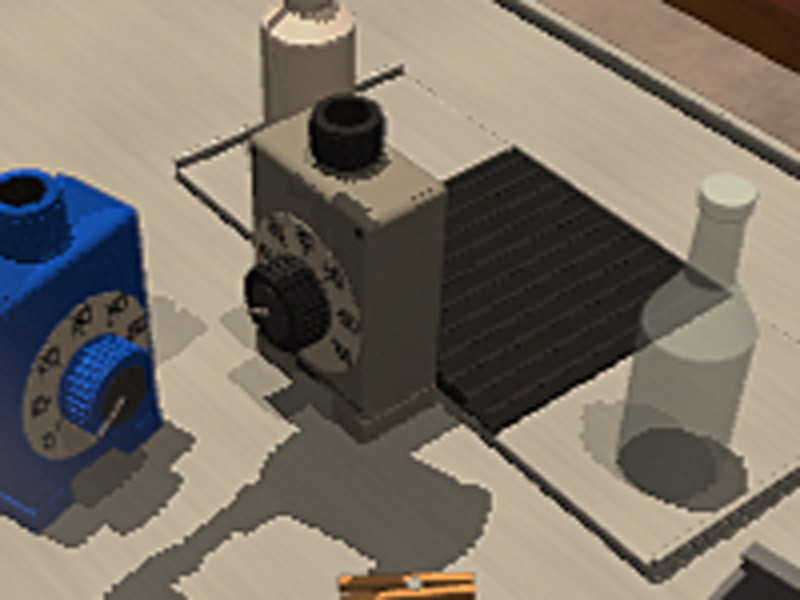

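View pics/f_wrist.png

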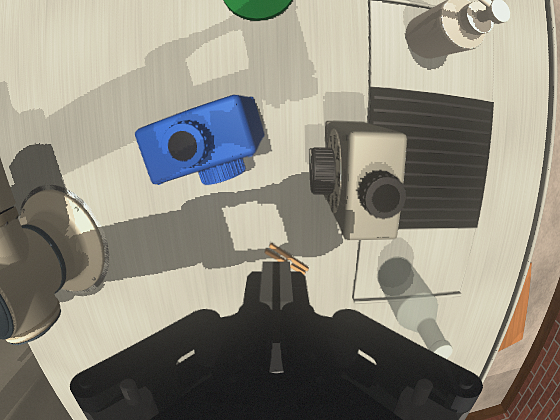

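View pics/f_top.png

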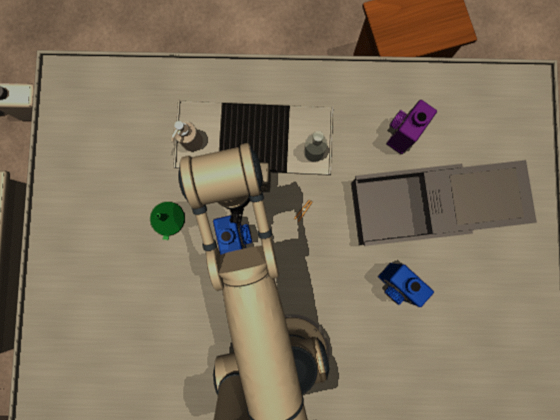

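The timer stands in front of the mat: centre about (0.530,0.136), yaw within 1° of the shelf, back at the edge and gripper clear. Next I'll push it partway at about 160 mm height.

Run:
```python
from workcell import arm
from h import *
arm.movel([.45,.1375,.162],max_speed=.2); st(arm)
arm.movel([.484,.1366,.162],max_speed=.08); st(arm)
arm.movel([.512,.136,.168],max_speed=.06); st(arm)
snap("g",("side",)); crop(load("side","g"),190,100,390,250,4,"g_s")
```

```text
16.69 [0.4505 0.1377 0.1635] [ 0.22 -0.26  1.68  0.    1.73  0.25] F [ 0.34 -0.26  0.61] gap 0.0
 17.27 [0.4842 0.1366 0.1626] [ 0.21 -0.16  1.6   0.    1.71  0.23] F [-0.31 -0.79  1.35] gap -0.0002
 17.89 [0.512  0.1359 0.1677] [ 0.19 -0.09  1.53  0.    1.72  0.22] F [-0.64  0.44  0.77] gap 0.0
```

View pics/g_s.png

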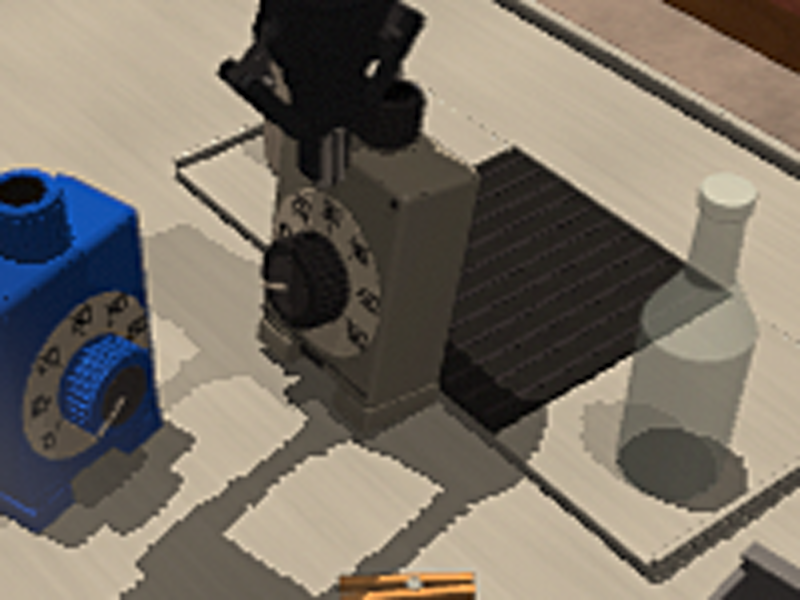

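Run:
```python
from workcell import arm
from h import *
arm.movel([.562,.135,.177],max_speed=.07); st(arm)
arm.sleep(.3); snap("g2",("side",)); 
crop(load("side","g2"),190,100,390,250,4,"g2_s")
```

```text
18.82 [0.5618 0.135  0.1769] [0.18 0.04 1.38 0.   1.73 0.2 ] F [-0.05  0.38  0.36] gap 0.0001
```

View pics/g2_s.png

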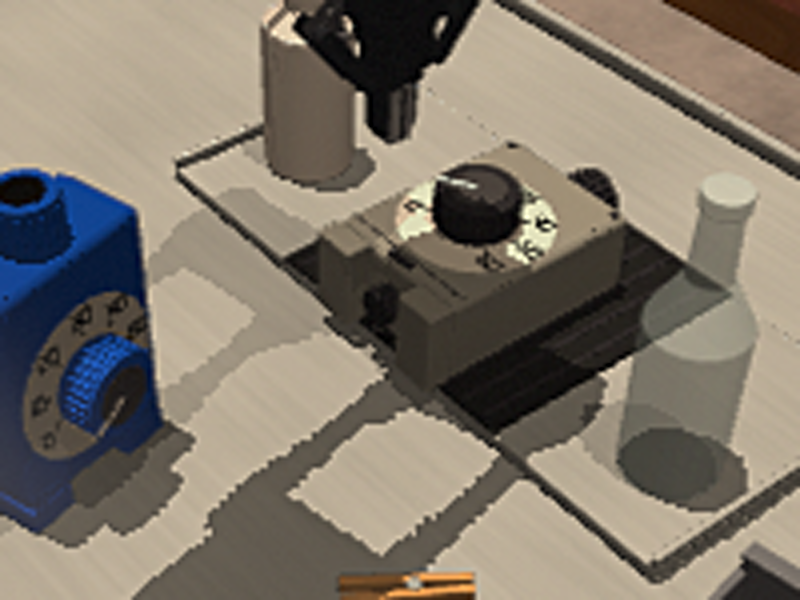

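The timer lies flat on its back on the mat. The pointer, at crop (445,180), looks nearer 10 than 0, so I'll retract and read it from above.

Run:
```python
from workcell import arm
from h import *
arm.movel([.54,.135,.27],max_speed=.2)
arm.move_ptp([.56,.133,.36],down(.0)); arm.grip(.085); st(arm)
snap("i",("side","wrist"))
r=load("wrist","i");crop(r,200,60,460,260,3,"i_w")
s=load("side","i");crop(s,220,100,360,205,5,"i_s")
P=cloud(s).reshape(-1,3);I=s["img"].reshape(-1,3)
m=(abs(P[:,0]-.633)<.05)&(abs(P[:,1]-.134)<.05)&(P[:,2]>.098)&(P[:,2]<.112);print(m.sum(),P[m].mean(0),cv2.minEnclosingCircle((P[m,:2]*1000).astype(np.float32)))
m=(abs(P[:,0]-.633)<.12)&(abs(P[:,1]-.134)<.09)&(abs(P[:,2]-.077)<.005);print(m.sum(),P[m].mean(0),cv2.minAreaRect((P[m,:2]*1000).astype(np.float32)))
```

```text
21.03 [0.56   0.133  0.3601] [0.17 0.09 1.   0.   2.05 0.17] F [ 0.15 -0.48 -0.47] gap 0.0851
273 [0.63623065 0.12979059 0.10573102] ((637.5927734375, 131.69168090820312), 29.842174530029297)
1402 [0.62974076 0.12259861 0.07845375] ((637.9159545898438, 132.77845764160156), (119.29241943359375, 175.79031372070312), 88.97412109375)
```

View pics/i_w.png

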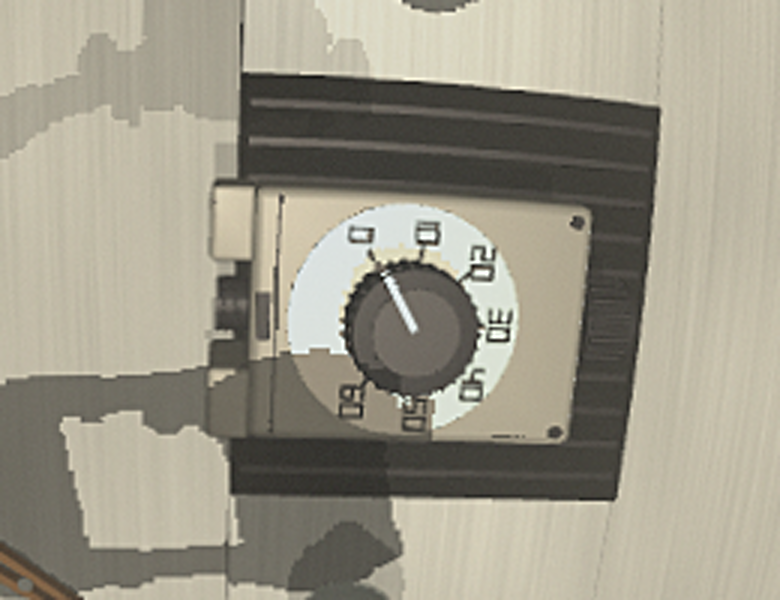

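View pics/i_s.png

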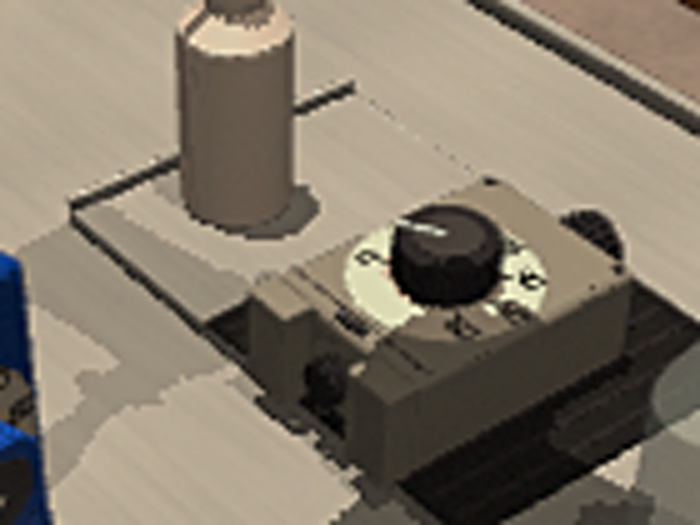

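The pointer in the enlarged wrist view runs from the collar centre (415,330) to the tick at (372,255), next to the 0, so the dial starts at 0. I'll refine the dial centre with the fisheye model.

Run:
```python
from workcell import arm
from h import *
r=load("wrist","i");K=r["mtx"]
def ray(u,v,z):
    d=np.array([u-K[0,2],v-K[1,2]]);rr=np.hypot(*d);th=rr/K[0,0];c=np.r_[d/rr*np.sin(th),np.cos(th)]@r["R"];o=-r["R"].T@r["t"]
    return o+c*(z-o[2])/c[2]
for uv in((417,333),(410,330)): print(ray(200+uv[0]/3,60+uv[1]/3,.1045).round(4))
top=[(371,320),(463,330),(417,283),(415,376)]
for uv in top: print(ray(200+uv[0]/3,60+uv[1]/3,.1045).round(4))
s=ray(200+415/3,60+330/3,.1045);e=ray(200+386/3,60+274/3,.1045);print("pointer",np.degrees(np.arctan2(*(e-s)[[1,0]])))
for f in (1.5,1.6,-1.5): 
    q=arm.inverse_kinematics([.639,.1337,.2],down(f)); print(f,None if q is None else np.round(q,2))
```

```text
[0.6392 0.1337 0.1045]
[0.6362 0.1349 0.1045]
[0.6193 0.1389 0.1045]
[0.6592 0.1353 0.1045]
[0.6383 0.155  0.1045]
[0.6393 0.1149 0.1045]
pointer 119.45784486716843
1.5 [ 0.15  0.23  1.13 -0.    1.78 -1.35]
1.6 [ 0.15  0.23  1.13 -0.    1.78 -1.45]
-1.5 [ 0.15  0.23  1.13 -0.    1.78  1.65]
```

Run:
```python
from workcell import arm
from h import *
arm.move_ptp([.639,.134,.2],down(1.55)); st(arm)
arm.movel([.639,.134,.12],max_speed=.15)
print(arm.movel([.639,.134,.0810],max_speed=.06,force_limit=8)); st(arm)
arm.grip(.045,40); st(arm,"grip")
q0=arm.state()["q"].copy()
for k in range(1,5):
    q=q0.copy(); q[5]+=2.793*k/4; arm.move_j(q); st(arm,k)
snap("j",("side","wrist"))
s=load("side","j");crop(s,220,100,360,205,5,"j_s")
```

```text
22.53 [0.6391 0.1341 0.2006] [ 0.15  0.23  1.13  0.    1.78 -1.39] F [0.05 0.61 0.26] gap 0.0849
False
 24.02 [0.6391 0.134  0.0813] [ 0.15  0.25  1.32 -0.    1.57 -1.4 ] F [-0.04  0.28 -0.37] gap 0.0845
grip 24.41 [0.6394 0.1339 0.082 ] [ 0.15  0.25  1.32 -0.    1.57 -1.4 ] F [-1.12 -0.9   4.14] gap 0.0549
1 25.12 [0.6393 0.1336 0.082 ] [ 0.15  0.25  1.32 -0.    1.57 -0.7 ] F [-0.99 -2.72  2.11] gap 0.0546
2 25.82 [0.6392 0.1336 0.082 ] [ 0.15  0.25  1.32 -0.    1.57 -0.  ] F [-2.86 -3.72  3.12] gap 0.0546
3 26.53 [0.6392 0.1339 0.082 ] [ 0.15  0.25  1.32 -0.    1.57  0.7 ] F [-3.6  -3.33  3.93] gap 0.055
4 27.24 [0.6392 0.1342 0.082 ] [0.15 0.25 1.32 0.   1.57 1.39] F [-4.31 -1.13  3.92] gap 0.0548
```

View pics/j_s.png

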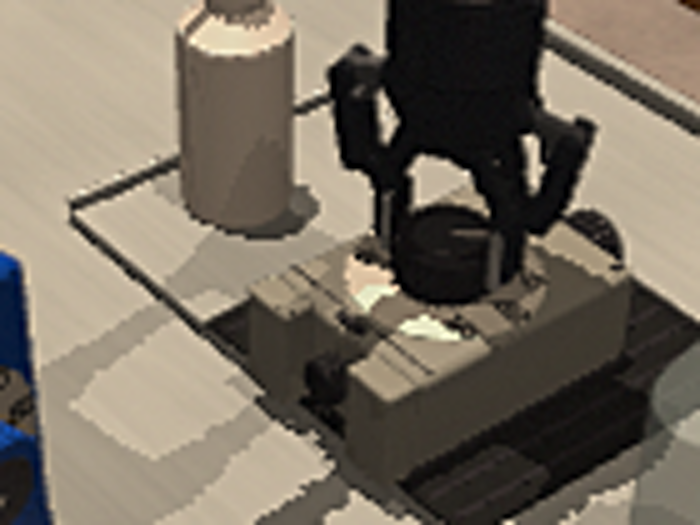

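View pics/j_wrist.png

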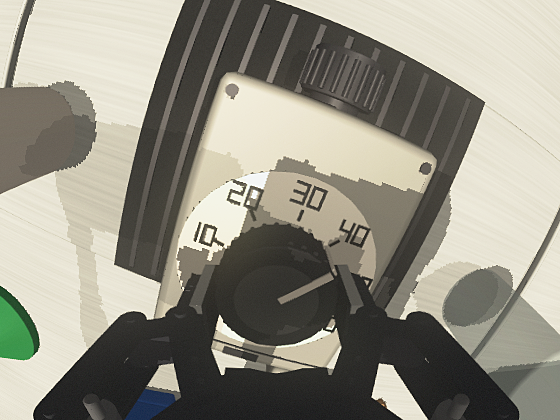

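The wrist view shows the pointer running from (278,300) to (337,272), near the 40 tick at (335,243). I'll compute its angle before letting go.

```bash
cat >> h.py <<'E'
def fray(r,u,v,z):
    K=r["mtx"];d=np.array([u-K[0,2],v-K[1,2]]);rr=np.hypot(*d);th=rr/K[0,0];c=np.r_[d/rr*np.sin(th),np.cos(th)]@r["R"];o=-r["R"].T@r["t"]
    return o+c*(z-o[2])/c[2]
E
python3 - <<'E'
from h import *
r=load("wrist","j")
a=fray(r,278,300,.1045);b=fray(r,337,272,.1045);print("pointer",a,b,np.degrees(np.arctan2(*(b-a)[[1,0]])))
c=a.copy();c[:2]=.639,.134;print(np.degrees(np.arctan2(*(b-c)[[1,0]])))
for n,u,v in((10,218,243),(20,251,215),(30,302,215),(40,335,243)):
    t=fray(r,u,v,.0775);print(n,t.round(3),np.degrees(np.arctan2(*(t-c)[[1,0]])))
E
```

```text
pointer [0.63964027 0.13361752 0.1045    ] [0.66120899 0.11429799 0.1045    ] -41.85142324846171
-41.57682096748724
10 [0.645 0.167 0.078] 80.47535602522673
20 [0.664 0.156 0.078] 40.72453296640958
30 [0.672 0.133 0.078] -2.574053445654813
40 [0.664 0.111 0.078] -42.48006719539184
```

The pointer is at -41.7° and the 40 tick at -42.5°, so they match within 1°. Next I'll release, lift off and check.

Run:
```python
from workcell import arm
from h import *
arm.grip(.085); arm.movel([.639,.134,.2],max_speed=.12)
arm.movel([.54,.115,.38],down(0.0),max_speed=.3); arm.sleep(.2); st(arm)
snap("k",("side","wrist","top"))
r=load("wrist","k");crop(r,200,60,460,260,3,"k_w")
s=load("side","k");crop(s,150,60,420,260,2.9,"k_s")
P=cloud(s).reshape(-1,3)
m=(abs(P[:,0]-.633)<.12)&(abs(P[:,1]-.134)<.09)&(abs(P[:,2]-.077)<.005);print(cv2.minAreaRect((P[m,:2]*1000).astype(np.float32)),P[m,2].mean())
```

```text
30.48 [0.5401 0.115  0.3791] [0.15 0.05 1.01 0.   2.09 0.15] F [0.08 0.71 0.01] gap 0.0852
((639.7880249023438, 132.80926513671875), (116.55033874511719, 176.9310302734375), 88.66737365722656) 0.07843571619247759
```

View pics/k_w.png

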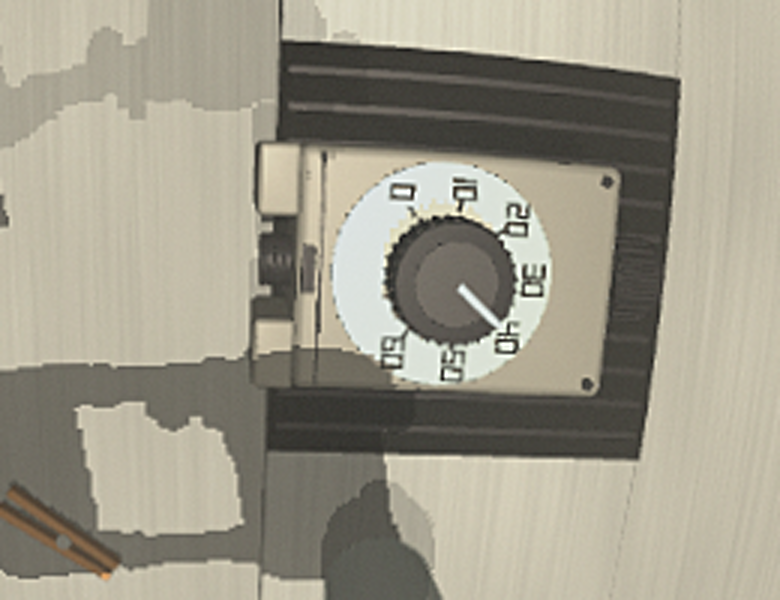

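View pics/k_side.png

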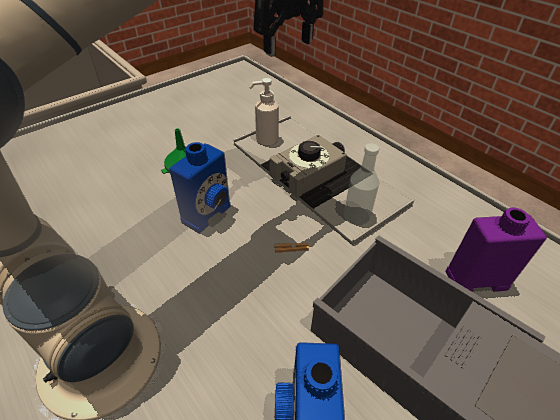

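View pics/k_top.png

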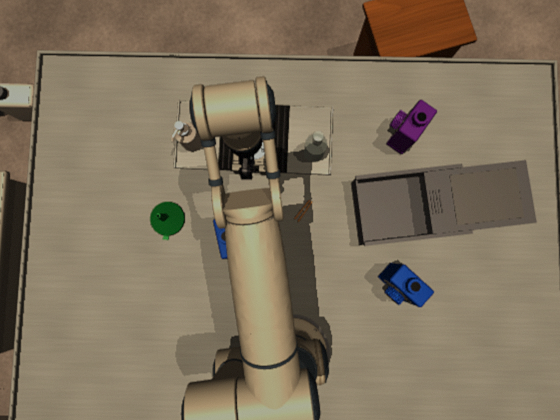

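The pointer, crop (460,288) to (497,325), sits on the 40 tick. The timer lies flat, and the dispenser, bottle, funnel and peg are where they began. I'll hand it in.

Run:
```python
from workcell import arm
from h import *
a=load("side");k=load("side","k");D=(abs(a["img"].astype(int)-k["img"]).sum(2))
for n,(u,v) in dict(disp=(267,115),bottle=(365,190),peg=(291,247),funnel=(177,160)).items(): print(n,np.abs(a["range_z"][v-6:v+6,u-6:u+6]-k["range_z"][v-6:v+6,u-6:u+6]).max().round(4))
arm.job_done(); st(arm)
```

```text
disp 1.0881
bottle 0.8716
peg 0.9004
funnel 0.0057
the job is handed in; nothing more can be done
the job is handed in; nothing more can be done
```

Run:
```python
from h import *
a=load("side");k=load("side","k")
for n,(u,v) in dict(disp=(267,115),bottle=(365,190),peg=(291,247),funnel=(177,160)).items():
    A=a["range_z"][v-6:v+6,u-6:u+6];B=k["range_z"][v-6:v+6,u-6:u+6];m=(A>0)&(B>0);print(n,m.mean().round(2),np.abs(A-B)[m].max().round(4),np.median(A-B)[()] if 0 else np.median((A-B)[m]).round(4))
```

```text
disp 0.99 0.0074 -0.0004
bottle 0.99 0.007 -0.0
peg 0.99 0.0055 -0.0002
funnel 1.0 0.0057 0.0002
```

The timer is lying flat on its back on the mat with its dial at 40, and the job is handed in. The robot's clock was at about 30.5 s at my last check, against the 72 s limit.

- **Placing:** I lifted the light-grey timer out of the tub by its nut. I stood it on the deck in front of the middle of the mat, dial towards the robot and its back against the shelf edge, within about 1° of square, and let go.
- **Tipping:** I pushed the face at about 160 mm height until it tipped over the edge onto the mat.
- **Dial:** It started at 0, and I turned it 160° clockwise. The pointer measured within 1° of the 40 tick while still gripped, and a picture after release shows it on the tick.
- **Other items:** The dispenser, bottle, funnel and clothes peg look unmoved.
    - My first depth comparison showed differences of about 1 m for the dispenser, bottle and peg, which came from pixels with no depth reading.
    - With those left out, the median change is under 0.5 mm for each, and single pixels differ by up to 7 mm.
- **Forces and final state:** The largest force I read was about 6 N. The gripper was clear of everything, and nothing fell off the work surface.

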